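# Open the binder jug's push-and-turn safety cap

## Task

Open the big white jug that leans in its tipping stand: press its grey safety cap firmly down along the neck and, while keeping it pressed, turn it about a sixth of a turn counter-clockwise, until it comes free. Lift the cap off and set it gently down inside the low steel tray, rim down and grip bar up, then let go. Do not knock over or shove the green tumbler, the clay cylinder or the sand-coated form that stand between and behind them.

Things in the scene. Friction and masses are not known exactly. Their poses are not given: they have to be found in the camera images.
- cap_bar (a point): Centre of the straight grip bar on top of the grey safety cap: bar 80 mm long (point x), 22 mm wide (y), 22 mm tall (z). z is the cap's axis, pointing out of the jug (up when the cap stands on its rim). The cap's flat round top, 92 mm in diameter, is 11 mm below this point, its open rim 53 mm below; whole cap 64 mm tall, about 250 g. It starts locked on the neck, leaning 25 degrees.
- cap: The grey cap; origin at the centre of its open rim, axes as cap_bar. To free it, push it 6.5 to 11 mm down its axis and keep it so while turning it counter-clockwise (seen from on top of the cap) by about 60 degrees: it is free from 45 to 75, and stops at about 80. Then it lifts straight off along the axis. Unpressed it turns only a few degrees; clockwise is blocked.
- mouth (a point): Centre of the top end of the jug's neck (56 mm diameter; three lugs under the cap reach 36 mm from the axis). z is the neck axis, out of the jug, 25 degrees from vertical, roughly towards the robot. The bar's centre starts 29 mm out along z; the cap is clear of the neck after 40 mm of lift. The white jug (150 x 160 x 170 mm) is fixed; its handle behind the neck is lower than the cap's top.
- press (a joint): How far the sprung disc in the jug's mouth, and with it the cap, is pressed in: 0 m at rest, 0.012 m at the bottom. It takes 6 N to start, 10.5 N at 6 mm (where the cap passes its catches), 15 N at the bottom.
- tray: Low square open steel tray fixed to the table, 180 x 180 mm outside, walls 22 mm high and 4 mm thick, inner floor 4 mm above the table. Origin: centre of its underside; x and y along its sides.
- jar: Bystander, leave alone: green glass tumbler, 64 mm wide, 95 mm tall, between or behind the task's things. Origin: the centre of its underside.
- sand_form: Bystander, leave alone: sand-coated zigzag form about 190 x 120 mm, 42 mm high, near the middle. Origin: the centre of its underside.
- clay_log: Bystander, leave alone: brown clay cylinder, 86 mm wide, 115 mm tall, at the middle of the far side. Origin: the centre of its underside.
Mind the look-alikes: they are no part of the job. Leave any pink or yellow look-alike of the cap alone.

How it is judged:
On the way, in this order (a step that is already met when the one before it is completed fails the run):
1. the cap is pressed in past its catches (more than 5.5 mm) (value of joint press above 0.0055 m), for 0.2 s.
2. the cap has been lifted off the neck (distance between cap_bar and mouth above 0.085 m), for 0.1 s.
At the end, for the whole second after the job is handed in: The cap stands on its rim, grip bar up (within 6 degrees), on the tray's inner floor with its centre within 43 mm of the tray's centre along both its sides (all the room its walls leave), at rest and released (x of cap_bar in the frame of tray between -0.043 and 0.043 m and y of cap_bar in the frame of tray between -0.043 and 0.043 m and z of cap_bar in the frame of tray below 0.063 m and angle between cap_bar's own z axis and vertical below 0.1 rad and linear speed of cap below 0.02 m/s and contact force between cap and the fingers below 0.1 N); the robot touches nothing.
It fails at once if the cap is dropped: it moves faster than 0.5 m/s with no finger on it (linear speed of cap above 0.5 m/s and contact force between cap and the arm below 0.05 N and contact force between cap and the fingers below 0.05 N).
It fails at once if the tumbler, the clay cylinder or the sand-coated form is shoved more than 40 mm or knocked over (distance of any of jar, sand_form, clay_log from where it was at the start of the episode above 0.04 m or angle between any of jar, clay_log's own z axis and vertical above 0.5 rad).
It also fails if it takes over 45 s, if anything falls off the work surface, if the arm or the gripper's body presses on something with over 40 N, if the wrist force passes 120 N, or if a joint passes its speed limit or range.

## Robot

A 7-joint arm with a two-finger parallel gripper is mounted at the origin on the work surface. World frame = base frame: x ahead of the robot, y to its left, z up, the work surface at z = 0. Lengths are in m, angles in rad, forces in N, time in s.
With the tool pointing down it reaches from about 0.4 to 0.875 m from the base axis. Payload 19.3 kg.
Tool frame: the origin (TCP) lies between the finger pads; the fingertips stand 17 mm ahead of it and the grasp point (between the pads) lies 2 mm behind it; z points along the fingers, x is the direction in which the jaws open and shut, and the axes are right-handed (so a half turn about z gives the same grasp; the last joint's range is limited). The gripper opens to 85 mm and grips with 20 to 120 N. Pads are 22 mm wide; open, the fingers measure 114 mm over their backs; the gripper's body (76 mm by 85 mm) begins 54 mm behind the grasp point. The pads swing forward as they close: fully open they stand 13 mm farther back than shut.
Start: joints at [1.14, 0.521, -0.036, 1.599, 0.021, 1.021, -0.113], TCP at [0.221, -0.585, 0.248] pointing down, gripper open.
Joint ranges: [-2.91, 2.91], [-0.3, 2.13], [-1.5, 1.42], [0.17, 2.43], [-1.26, 4.41], [0.16, 1.93], [-2.52, 2.52]. Speed limits (rad/s): [1.89, 1.89, 2.39, 2.39, 3.01, 3.01, 3.01].

## Interface

Orientations are given as [roll, pitch, yaw] about the fixed x, y, z axes, in that order (R = Rz(yaw) Ry(pitch) Rx(roll)).
In Python, from workcell import bot gives the robot as it stands. The module is installed in compiled form; this text tells all that it offers.
- The arm moves only by the tool arm_command, never from a script. Its argument "targets" is a list of rows, each a list of 6 numbers: the shift along the tool's x, y, z in mm, then the turn, a rotation vector about the tool's x, y, z in degrees. In form: [[x, y, z, wx, wy, wz], ...]. A call has 1 to 8 rows; each row shifts and turns the pose as measured when the row begins, along the tool's axes as they then stand; what a row does not reach is not made up. A row lasts 1/10 s, in which the tool goes at most 50 mm and 8.59 degrees, less where a joint would pass 70% of its speed; a pose out of reach is approached as far as the arm can. A call is refused whole if a number of a shift passes 50 or a number of a turn 8.59, either way. A call with a gripper value outside its range is refused whole. "grip" is the opening in per cent of the stroke, from 0 (shut) to 100 (fully open), set as the call begins (left out, the last holds). The fingers move at their own pace and stop on an object; "grip_force" is the grip in N (left out, the last holds). Time passes only in rows, so rows that do not move let the fingers close. It gives the time, the measured TCP pose, the force and the opening at its end, in the units of the state.
- bot.observe(): the state, without advancing time (a new reading comes with each control period).
- bot.grab_frame(name): name is "scene" or "top"; returns a dict with "color" (384x512x3 uint8, red, green, blue), "depth" (384x512 float32, m along the optical axis (not along the pixel's ray), 0 where there is no reading), "fov_y" (degrees; the focal length in pixels is half the picture's height over the tangent of half this angle, whatever the lens; pixels are square), "cx", "cy" (the principal point, pixels), "R" (3x3) and "t" (3): a world point X has camera coordinates R X + t. Camera axes: x right, y down, z forward; pixel columns grow to the right and rows downward; lengths in m; the calibration is good to about 2 mm. A picture is of the moment at which its call begins.
- bot.job_done(): hands the job in, once; it reports no verdict.
The state is a dict: "clock": time; "qpos": joint angles; "qd": joint speeds; "joint_efforts": joint torques, N m; "position": TCP position; "tool_rot": TCP orientation; "force": force on the tool from outside, world axes, zero at the start; "moment": the same for the moment, N m; "grip_width": finger opening in m.
Only numpy, scipy, OpenCV 4.12 (cv2) and the standard library are available. Lean on these libraries where they do the work, as an engineer would, in place of code of your own. Each camera call takes 0.05 s, during which the arm holds its last target. There are 200 camera calls.

## Working session

There is one attempt and no reset: what is moved stays moved. The work goes in short steps, Python scripts to look and compute and a tool call to move; the robot and the scene stay as the last step left them, time stands still between calls to the robot, and variables do not carry over. Pictures are saved under pics/ and viewed, about 8 in all and at most 12, crops included, and the job is handed in when it is done.

Besides the shell and the picture viewer there is one more tool, called as name(argument=value, ...), one argument or row to a line, values as JSON. arm_command: Moves the arm, as the interface text tells. Its arguments: {"type":"object","properties":{"targets":{"type":"array"},"grip":{"type":"number"},"grip_force":{"type":"number"}},"required":["targets"]}

```bash
mkdir -p pics; cat > h.py <<'E'
import numpy as np, cv2
from workcell import bot
from scipy.spatial.transform import Rotation as Ro
def grab(n):
    f=bot.grab_frame(n); f['f']=192/np.tan(np.radians(f['fov_y'])/2); return f
def pts(f):
    d=f['depth']; v,u=np.mgrid[0:384,0:512]
    c=np.stack([(u-f['cx'])/f['f']*d,(v-f['cy'])/f['f']*d,d],-1)
    return (c-f['t'])@f['R']   # R^T (c-t)
def proj(f,X):
    c=f['R']@np.array(X)+f['t']; return c[:2]/c[2]*f['f']+[f['cx'],f['cy']]
E
python3 - <<'E'
from h import *
s=bot.observe(); print(s)
for n in("scene","top"):
    f=grab(n); np.savez(n+'0.npz',**f); cv2.imwrite(f'pics/{n}0.png',cv2.resize(f['color'][...,::-1],(768,576)))
    print(n,f['fov_y'],f['cx'],f['cy'],-f['R'].T@f['t'],f['R'][2],(f['depth']==0).mean())
E
```

```text
{'clock': 0.0, 'qpos': array([ 1.13984289,  0.52200253, -0.03634393,  1.59998838,  0.02120731,
        1.02108653, -0.11284172]), 'qd': array([-0.00082037,  0.00015889, -0.00046467, -0.00106912,  0.00126921,
        0.00047755, -0.00127086]), 'joint_efforts': array([-1.74956665e-03, -9.27082586e+01,  1.97898656e+00, -3.69918716e+01,
        1.77657057e-02,  8.09318240e-03, -2.17002739e-04]), 'position': array([ 0.22047881, -0.58449254,  0.24773972]), 'tool_rot': array([ 3.14151695e+00,  1.09693642e-03, -1.21007683e+00]), 'force': array([ 0.0646788 , -0.0776866 , -0.71914396]), 'moment': array([-0.0303433 , -0.03329648,  0.04268814]), 'grip_width': 0.08538778886450336}
scene 52.75077544480619 253.34240241685873 194.0058238603749 [ 1.16344408 -0.06188995  0.83967123] [-0.6382599   0.14364414 -0.75630064] 0.004038492838541667
top 45.97106949749789 256.4394464837202 190.60677477206508 [0.36018446 0.05653224 1.34427626] [ 0.20877189  0.01975779 -0.97776476] 0.004099527994791667
```

View pics/scene0.png

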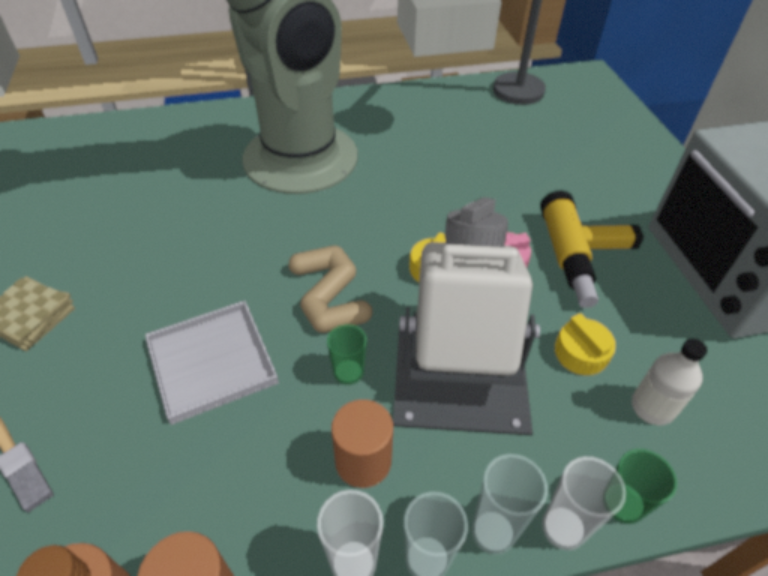

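View pics/top0.png

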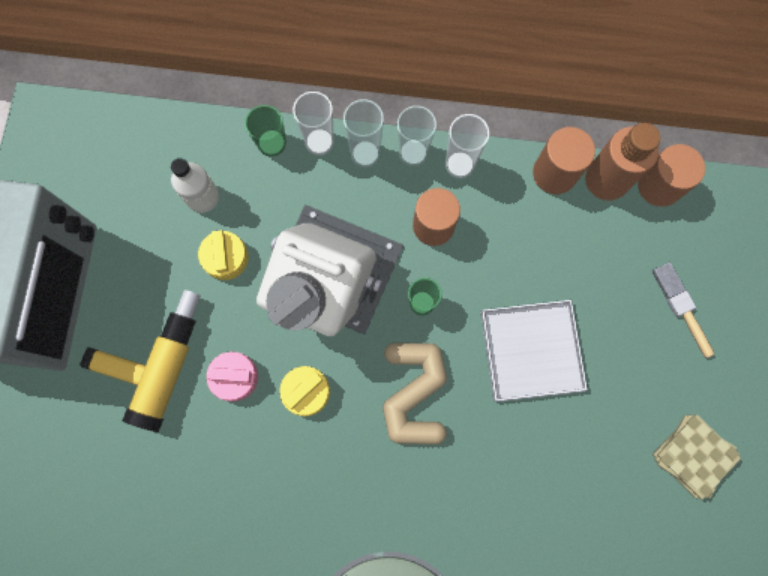

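The scene view shows the jug, with the grey cap partly behind it at about (475,225). In the top view the cap is at (295,302) with its bar running diagonally, the tray at (535,350), the tumbler at (424,296), the clay log at (437,217) and the zigzag form at (415,395). Next I measure the cap from depth and the tray from its corners.

```bash
python3 - <<'E'
from h import *
f=dict(np.load('top0.npz')); P=pts(f); hsv=cv2.cvtColor(f['color'],cv2.COLOR_RGB2HSV)
v,u=np.mgrid[0:384,0:512]
roi=((u-197)**2+(v-201)**2<24**2)
m=roi&(hsv[...,2]<150)&(hsv[...,1]<60)&(P[...,2]>.15)
Q=P[m]; print('cap pts',len(Q),Q.min(0),Q.max(0))
# plane by ransac for flat top
rng=np.random.default_rng(0)
def ransac(Q,tol,n0=None):
    best=None
    for _ in range(800):
        a,b,c=Q[rng.choice(len(Q),3,False)]; n=np.cross(b-a,c-a); l=np.linalg.norm(n)
        if l<1e-6: continue
        n/=l; n*=np.sign(n[2])
        if n[2]<.8: continue
        k=abs((Q-a)@n)<tol
        if best is None or k.sum()>best.sum(): best=k
    c=Q[best].mean(0); n=np.linalg.svd(Q[best]-c)[2][2]; return best,c,n*np.sign(n[2])
k,c,n=ransac(Q,.0025); print('plane',k.sum(),c,n,'tilt',np.degrees(np.arccos(n[2])),'az',np.degrees(np.arctan2(n[1],n[0])))
h=(Q-c)@n; print(np.histogram(h,bins=np.arange(-.05,.04,.004)))
for lo,hi in((-.004,.004),(.016,.028),(-.028,-.016)):
    s=Q[(h>lo)&(h<hi)]
    if len(s)<10: continue
    s=s-((s-c)@n)[:,None]*n
    e1=np.cross(n,[0,0,1.]);e1/=np.linalg.norm(e1); e2=np.cross(n,e1)
    uv=np.stack([(s-c)@e1,(s-c)@e2],1).astype(np.float32)
    (cx,cy),r=cv2.minEnclosingCircle(uv); rr=cv2.minAreaRect(uv); bx=cv2.boxPoints(rr)
    w=lambda q:(c+q[0]*e1+q[1]*e2).round(4)
    a,b=(bx[1]-bx[0],bx[2]-bx[1]); L=a if np.linalg.norm(a)>np.linalg.norm(b) else b
    d=L[0]*e1+L[1]*e2; d/=np.linalg.norm(d)
    print(lo,len(s),'circ',w((cx,cy)),r,'rect',w(rr[0]),rr[1],'dir',d)
# height-over-table image of all objects
for name,(x,y,r) in dict(tray=(357,234,50),jar=(283,197,16),log=(291,145,20),sand=(277,262,40),handle=(208,165,25)).items():
    s=P[((u-x)**2+(v-y)**2<r*r)]; s=s[s[:,2]>.012]
    print(name,len(s),s.min(0).round(3),s.max(0).round(3))
s=P[(abs(u-357)<45)&(abs(v-234)<45)&(P[...,2]>.014)&(P[...,2]<.04)]
rr=cv2.minAreaRect(s[:,:2].astype(np.float32)); print('tray',rr,np.median(P[234,350:365,2]))
E
```

```text
cap pts 549 [0.36018446 0.05653224 0.16092469] [0.6033459  0.2646499  1.34427626]
plane 239 [0.53991197 0.21015806 0.24724412] [-0.39102492  0.15660426  0.90695899] tilt 24.911567239831697 az 158.17405300656753
(array([  0,   0,   4,   7,  16,  21,  13,  22,  19,  19,  30,  65, 198,
        64,   4,   6,   7,  18,  23,   2,   0,   0]), array([-0.05 , -0.046, -0.042, -0.038, -0.034, -0.03 , -0.026, -0.022,
       -0.018, -0.014, -0.01 , -0.006, -0.002,  0.002,  0.006,  0.01 ,
        0.014,  0.018,  0.022,  0.026,  0.03 ,  0.034,  0.038]))
-0.004 301 circ [0.5484 0.2251 0.2483] 0.046460315585136414 rect [0.5468 0.2195 0.2486] (0.07717633247375488, 0.09236467629671097) dir [ 0.8706594  -0.25656329  0.41967545]
0.016 48 circ [0.5489 0.2249 0.2486] 0.04083852469921112 rect [0.5472 0.2231 0.2482] (0.0806155875325203, 0.01945803500711918) dir [-0.62505933  0.67812783 -0.3865792 ]
-0.028 50 circ [0.5499 0.2243 0.2491] 0.04615415632724762 rect [0.5616 0.2072 0.2571] (0.044447846710681915, 0.09210829436779022) dir [0.75360755 0.62018478 0.21782215]
tray 475 [ 0.36  -0.328  0.012] [0.658 0.057 1.344]
jar 310 [ 0.36  -0.025  0.012] [0.652 0.057 1.344]
log 936 [ 0.36  -0.042  0.013] [0.826 0.057 1.344]
sand 1848 [ 0.344 -0.066  0.019] [0.539 0.069 1.344]
handle 1734 [0.36  0.057 0.012] [0.782 0.287 1.344]
tray ((0.5531307458877563, -0.22123172879219055), (0.18064701557159424, 0.18205948173999786), 13.564130783081055) 0.005066281318377001
```

Cap axis, bar direction and tray are measured; the fits match the stated sizes. I'll write a planner that turns a target pose into tool-frame rows.

```bash
cat >> h.py <<'E'
n=np.array([-.391,.1566,.907]); n/=np.linalg.norm(n)
d=np.array([-.625,.678,-.3866]); d-=d@n*n; d/=np.linalg.norm(d)
bar=np.array([.5489,.2249,.2486])+.011*n
x=np.cross(d,n); x*=np.sign(x[0]); RG=Ro.from_matrix(np.stack([x,np.cross(-n,x),-n],1))
tray=np.array([.553,-.221]); 
def down(yaw): return Ro.from_euler('xyz',[np.pi,0,yaw])
def cur():
    s=bot.observe(); return s['position'],Ro.from_euler('xyz',s['tool_rot']),s
def plan(p1,R1,mm=45,deg=8,p0=None,R0=None):
    if p0 is None: p0,R0,_=cur()
    rv=(R0.inv()*R1).as_rotvec(); dp=np.asarray(p1)-p0
    N=int(np.ceil(max(np.linalg.norm(dp)*1e3/mm,np.degrees(np.linalg.norm(rv))/deg,1)))
    for i in range(N):
        R=R0*Ro.from_rotvec(rv*i/N)
        print([*(R.inv().apply(dp/N)*1e3).round(1).tolist(),*np.degrees(rv/N).round(2).tolist()],end=',\n')
    print(N,'rows'); return np.asarray(p1),R1
E
python3 - <<'E'
from h import *
print(bar,RG.as_matrix())
a=plan([.42,-.40,.42],down(-.75)); a=plan([.50,-.05,.44],down(.1),p0=a[0],R0=a[1]); plan(bar+.09*n,RG,p0=a[0],R0=a[1])
E
```

```text
[0.54459912 0.22662255 0.25857673] [[ 0.67554765  0.62511004  0.39098953]
 [ 0.71809948 -0.67809357 -0.15659581]
 [ 0.16723788  0.38655731 -0.90697571]]
[-12.8, -31.5, -21.5, -0.0, 0.01, -3.29],
[-11.0, -32.2, -21.5, -0.0, 0.01, -3.29],
[-9.1, -32.7, -21.5, -0.0, 0.01, -3.29],
[-7.2, -33.2, -21.5, -0.0, 0.01, -3.29],
[-5.3, -33.6, -21.5, -0.0, 0.01, -3.29],
[-3.3, -33.8, -21.5, -0.0, 0.01, -3.29],
[-1.4, -33.9, -21.5, -0.0, 0.01, -3.29],
[0.6, -34.0, -21.5, -0.0, 0.01, -3.29],
8 rows
[-22.5, -38.8, -2.5, 0.0, 0.0, -6.09],
[-18.3, -41.0, -2.5, 0.0, 0.0, -6.09],
[-13.8, -42.7, -2.5, 0.0, 0.0, -6.09],
[-9.2, -43.9, -2.5, 0.0, 0.0, -6.09],
[-4.5, -44.7, -2.5, 0.0, 0.0, -6.09],
[0.3, -44.9, -2.5, 0.0, 0.0, -6.09],
[5.0, -44.6, -2.5, 0.0, 0.0, -6.09],
[9.7, -43.8, -2.5, 0.0, 0.0, -6.09],
8 rows
[5.5, -41.2, 14.3, -2.66, 2.47, -5.49],
[8.9, -41.1, 12.7, -2.66, 2.47, -5.49],
[12.3, -40.7, 11.2, -2.66, 2.47, -5.49],
[15.7, -39.8, 9.9, -2.66, 2.47, -5.49],
[19.0, -38.6, 8.9, -2.66, 2.47, -5.49],
[22.3, -37.0, 8.0, -2.66, 2.47, -5.49],
[25.4, -35.1, 7.4, -2.66, 2.47, -5.49],
7 rows
```

arm_command(
  targets=[
    [-13,-31,-21,0,0,-3.3],
    [-11,-32,-21,0,0,-3.3],
    [-9,-33,-21,0,0,-3.3],
    [-7,-33,-21,0,0,-3.3],
    [-5,-34,-21,0,0,-3.3],
    [-3,-34,-21,0,0,-3.3],
    [-1,-34,-21,0,0,-3.3],
    [0,-34,-21,0,0,-3.3],
  ],
  grip=100,
  grip_force=80,
)

```text
clock: 0.9
position: [0.4214, -0.3943, 0.4165]
tool_rot: [-3.142, 0.011, -0.741]
force: [0.4, -1.2, -0.3]
grip_width: 0.0855
```

arm_command(
  targets=[
    [-22,-39,-3,0,0,-6],
    [-18,-41,-3,0,0,-6],
    [-14,-43,-3,0,0,-6],
    [-9,-44,-3,0,0,-6],
    [-5,-45,-3,0,0,-6],
    [0,-45,-3,0,0,-6],
    [5,-45,-3,0,0,-6],
    [10,-44,-3,0,0,-6],
  ],
)

```text
clock: 1.7
position: [0.498, -0.0293, 0.4439]
tool_rot: [-3.135, 0.007, 0.129]
force: [1.7, -0.3, 0.1]
grip_width: 0.0855
```

```bash
python3 - <<'E'
from h import *
p,R,s=cur(); print(s['clock'],p,s['tool_rot'],s['qpos']); plan(bar+.09*n,RG)
E
```

```text
1.7 [ 0.4980404  -0.02932189  0.44386687] [-3.13517057  0.00689242  0.12918771] [ 0.41063801  0.1994615  -0.56341333  1.59596408  0.10126155  1.38412978
 -0.03416245]
[6.7, -38.0, 15.0, -2.76, 2.46, -5.25],
[9.5, -37.9, 13.5, -2.76, 2.46, -5.25],
[12.5, -37.5, 12.2, -2.76, 2.46, -5.25],
[15.4, -36.8, 11.0, -2.76, 2.46, -5.25],
[18.2, -35.7, 10.0, -2.76, 2.46, -5.25],
[21.1, -34.4, 9.1, -2.76, 2.46, -5.25],
[23.8, -32.8, 8.5, -2.76, 2.46, -5.25],
7 rows
```

arm_command(
  targets=[
    [7,-38,15,-2.8,2.5,-5.2],
    [10,-38,13,-2.8,2.5,-5.2],
    [13,-37,12,-2.8,2.5,-5.2],
    [15,-37,11,-2.8,2.5,-5.2],
    [18,-36,10,-2.8,2.5,-5.2],
    [21,-34,9,-2.8,2.5,-5.2],
    [23,-32,8,-2.8,2.5,-5.2],
    [0,0,0,0,0,0],
  ],
)

```text
clock: 2.5
position: [0.5061, 0.2572, 0.3373]
tool_rot: [2.716, -0.179, 0.855]
force: [-0.2, -0.2, -0.1]
grip_width: 0.0853
```

```bash
python3 - <<'E'
from h import *
p,R,s=cur(); print(s['clock'],p,s['tool_rot'],s['qpos'],s['force']); plan(bar+.045*n,RG)
f=grab('scene'); cv2.imwrite('pics/s1.png',cv2.resize(f['color'][80:280,200:420,::-1],(770,700))[:600])
f=grab('top'); cv2.imwrite('pics/t1.png',cv2.resize(f['color'][100:300,100:320,::-1],(660,600)))
E
```

```text
2.5 [0.50614367 0.25716468 0.33728552] [ 2.71613674 -0.1789002   0.85477311] [-0.18003975  0.30408041 -0.76655758  1.86202822  0.76753974  1.04273651
 -0.48855301] [-0.19961781 -0.18979696 -0.08393676]
[-5.4, 6.6, 23.1, 0.45, -0.73, 0.88],
[-5.0, 6.9, 23.1, 0.45, -0.73, 0.88],
2 rows
```

View pics/s1.png

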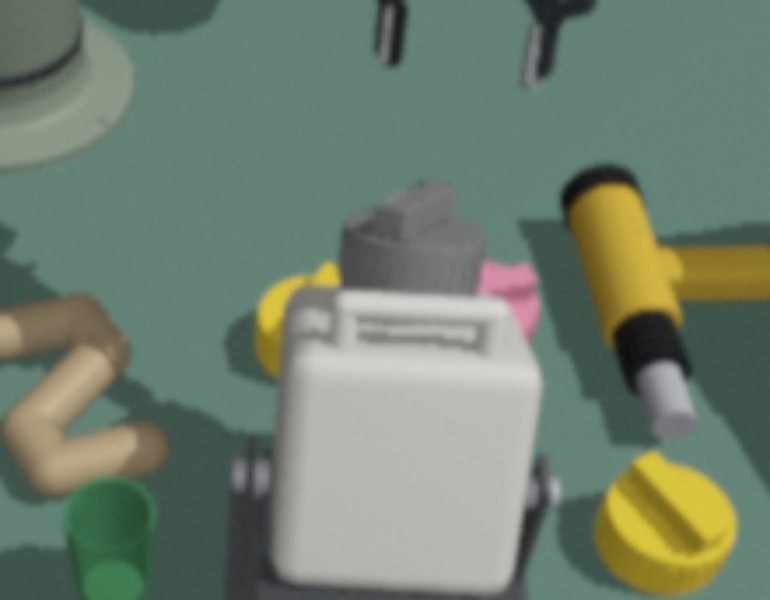

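Open fingers straddle above the cap; bar visible at crop (420,205). I'll do a quick cross-check of the bar centre from the scene view's depth while descending.

```bash
python3 - <<'E'
from h import *
f=dict(np.load('scene0.npz')); P=pts(f); Q=P.reshape(-1,3); c=bar-.011*n
e=Q-c; h=e@n; r=np.linalg.norm(e-h[:,None]*n,axis=1)
for lo,hi in((-.005,.005),(.017,.028)):
    s=e[(h>lo)&(h<hi)&(r<.052)]; print(len(s),'n-height med',np.median(s@n))
    uv=np.stack([s@x,s@d],1).astype(np.float32); print('along x,d:',cv2.minAreaRect(uv),uv.min(0),uv.max(0),cv2.minEnclosingCircle(uv))
E
```

```text
325 n-height med -0.0007435032438416404
along x,d: ((0.0031441450119018555, -0.004907790571451187), (0.09035037457942963, 0.07990656793117523), 25.496227264404297) [-0.04409851 -0.04608678] [0.04629904 0.04481547] ((0.000847385439556092, 0.00035059513174928725), 0.04666540026664734)
122 n-height med 0.02058503707425348
along x,d: ((0.0006256271153688431, 0.0019028708338737488), (0.08380135148763657, 0.021513426676392555), 89.10547637939453) [-0.01064408 -0.04011688] [0.01175401 0.04367851] ((0.004214436747133732, 0.0018331060418859124), 0.04221378266811371)
```

arm_command(
  targets=[
    [-5,7,23,0.4,-0.7,0.9],
    [-5,7,23,0.4,-0.7,0.9],
    [0,0,0,0,0,0],
  ],
)

```text
clock: 2.9
position: [0.5316, 0.224, 0.2996]
tool_rot: [2.738, -0.169, 0.796]
force: [0.1, 0.4, -0.5]
grip_width: 0.0854
```

```bash
python3 - <<'E'
from h import *
p,R,s=cur(); print(s['clock'],p,s['qpos'],s['force']); plan(bar+.022*n,RG,mm=12)
E
```

```text
2.9 [0.53162928 0.2240066  0.29960628] [-0.1384821   0.35831815 -0.72394436  1.88341337  0.80031613  0.98302074
 -0.51047199] [ 0.06834144  0.35442873 -0.47464255]
[1.9, -4.8, 9.9, 0.1, 0.19, -0.51],
[1.9, -4.8, 9.9, 0.1, 0.19, -0.51],
2 rows
```

arm_command(
  targets=[
    [2,-5,10,0.1,0.2,-0.5],
    [2,-5,10,0.1,0.2,-0.5],
    [0,0,7,0,0,0],
    [0,0,6,0,0,0],
  ],
)

```text
clock: 3.3
position: [0.5427, 0.2271, 0.264]
tool_rot: [2.739, -0.169, 0.813]
force: [-0.0, -0.3, -0.4]
grip_width: 0.0857
```

```bash
python3 - <<'E'
from h import *
p,R,s=cur(); print(s['clock'],p,s['force']); plan(bar+.008*n,RG,mm=12)
E
```

```text
3.3 [0.54265764 0.22708148 0.26400283] [-0.03802397 -0.33075597 -0.44764032]
[0.1, -0.6, -2.2, 0.01, 0.01, -0.14],
1 rows
```

arm_command(
  targets=[
    [0,-0.6,-2,0,0,0],
    [0,0,0,0,0,0],
    [0,0,0,0,0,0],
    [0,0,0,0,0,0],
    [0,0,0,0,0,0],
    [0,0,0,0,0,0],
    [0,0,0,0,0,0],
    [0,0,0,0,0,0],
  ],
  grip=0,
  grip_force=100,
)

```text
clock: 4.1
position: [0.5411, 0.2285, 0.266]
tool_rot: [2.739, -0.169, 0.814]
force: [0.2, -0.1, -1.7]
grip_width: 0.0198
```

```bash
python3 - <<'E'
from h import *
p,R,s=cur(); print(s['clock'],p,s['force'],s['moment'],s['grip_width'],s['qpos']); print((p-bar)@np.stack([x,d,n],1)*1e3); plan(bar+.008*n,RG,mm=12)
E
```

```text
4.1 [0.54110667 0.22850307 0.26603325] [ 0.15988836 -0.07451282 -1.71883911] [0.23661449 0.40914558 0.01318084] 0.01979774202826747 [-0.15978314  0.41359835 -0.70216097  1.90350042  0.86880432  0.93528742
 -0.56184843]
[0.23809733 0.57596029 8.42287074]
[-0.2, 0.6, 0.4, 0.0, -0.04, -0.11],
1 rows
```

Gripped at about 20 mm opening. Press now.

arm_command(
  targets=[
    [0,0,4,0,0,0],
    [0,0,4,0,0,0],
    [0,0,1,0,0,0],
  ],
  grip_force=120,
)

```text
clock: 4.4
position: [0.5447, 0.2275, 0.2582]
tool_rot: [2.738, -0.17, 0.815]
force: [-6.5, -2.4, 8.7]
grip_width: 0.0193
```

```bash
cat > st.py <<'E'
from h import *
p,R,s=cur(); print(s['clock'],p,'F.n',s['force']@n,s['force'],s['moment'],s['grip_width'],s['qpos'].round(2)); print('x,d,n mm',((p-bar)@np.stack([x,d,n],1)*1e3).round(1),'turn',np.degrees((RG.inv()*R).as_rotvec()).round(1))
E
python3 st.py
```

```text
4.4 [0.54467164 0.22753227 0.25819815] F.n 10.052669274705524 [-6.54318544 -2.3775241   8.67350964] [-0.41084812  0.99596879 -0.32986387] 0.019268099938900638 [-0.16  0.43 -0.69  1.91  0.89  0.92 -0.57]
x,d,n mm [ 0.6  0.7 -0.2] turn [-0.   0.1  0.1]
```

arm_command(
  targets=[
    [0,0,1.5,0,0,0],
    [0,0,0.5,0,0,0],
    [0,0,0.5,0,0,0],
  ],
)

```text
clock: 4.7
position: [0.5455, 0.2273, 0.2563]
tool_rot: [2.737, -0.171, 0.815]
force: [-8.2, -1.7, 9.4]
grip_width: 0.0195
```

```bash
python3 st.py
```

```text
4.7 [0.54551892 0.22731215 0.25631162] F.n 11.463168989658017 [-8.17056692 -1.72582566  9.41460706] [-0.34706175  1.06005501 -0.39240713] 0.019495214968103466 [-0.16  0.43 -0.69  1.91  0.89  0.92 -0.58]
x,d,n mm [ 0.7  0.8 -2.3] turn [-0.1  0.1  0.1]
```

arm_command(
  targets=[
    [0,0,0.3,0,0,-4],
    [0,0,0.3,0,0,-6],
    [0,0,0.3,0,0,-6],
  ],
)

```text
clock: 5.0
position: [0.5464, 0.2285, 0.257]
tool_rot: [2.705, -0.056, 1.08]
force: [-5.1, 0.4, 10.5]
grip_width: 0.0194
```

```bash
python3 st.py
```

```text
5.0 [0.54641368 0.22848354 0.25696561] F.n 11.601988796019418 [-5.06786751  0.43871402 10.53148918] [-0.01013962  0.57538156 -0.15939943] 0.019381084793218473 [-0.13  0.44 -0.74  1.91  0.91  0.94 -0.31]
x,d,n mm [ 2.3  0.8 -1.9] turn [ -0.2   0.3 -16.3]
```

arm_command(
  targets=[
    [-0.4,0,0.4,0,0,-7],
    [-0.4,0,0.4,0,0,-7],
    [-0.4,0,0.4,0,0,-7],
  ],
)

```text
clock: 5.3
position: [0.5471, 0.2293, 0.2576]
tool_rot: [2.711, 0.102, 1.427]
force: [-5.0, 1.6, 10.0]
grip_width: 0.0195
```

```bash
python3 st.py
```

```text
5.3 [0.54713978 0.22926872 0.25757139] F.n 11.300501177476917 [-4.99501721  1.57858321 10.033678  ] [ 0.22202488  0.48993504 -0.06847104] 0.019453097920688344 [-0.09  0.45 -0.79  1.91  0.94  0.96  0.05]
x,d,n mm [ 3.4  0.6 -1.5] turn [ -0.4   0.5 -38.2]
```

arm_command(
  targets=[
    [-0.8,-0.6,0.5,0,0,-7],
    [-0.8,-0.6,0.5,0,0,-7],
    [-0.7,-0.7,0.5,0,0,-7],
    [0,0,0,0,0,0],
  ],
)

```text
clock: 5.7
position: [0.5469, 0.2294, 0.258]
tool_rot: [2.77, 0.251, 1.791]
force: [-8.6, -3.7, 7.7]
grip_width: 0.0197
```

```bash
python3 st.py
```

```text
5.7 [0.54687896 0.22935444 0.25795741] F.n 9.738420822506079 [-8.55304436 -3.72469699  7.69319605] [-0.59211467  1.48314072 -0.52556275] 0.019682957580189394 [-0.05  0.47 -0.85  1.91  0.97  0.97  0.42]
x,d,n mm [ 3.4  0.7 -1. ] turn [ -0.7   0.8 -60.4]
```

Turned 60°. Lift along the axis, checking force first.

arm_command(
  targets=[
    [0,0,-5,0,0,0],
    [0,0,-6,0,0,0],
    [0,0,-6,0,0,0],
  ],
)

```text
clock: 6.0
position: [0.5399, 0.2314, 0.273]
tool_rot: [2.771, 0.252, 1.791]
force: [0.5, -0.0, -1.7]
grip_width: 0.0196
```

```bash
python3 st.py
```

```text
6.0 [0.53990655 0.23143446 0.27296346] F.n -1.742722737552732 [ 0.4822344  -0.03000454 -1.70839806] [0.26290796 0.63488016 0.02710053] 0.01956522748847235 [-0.05  0.44 -0.87  1.9   0.94  0.99  0.44]
x,d,n mm [ 2.7  0.6 15.6] turn [ -0.7   0.7 -60.4]
```

arm_command(
  targets=[
    [0,0,-12,0,0,0],
    [0,0,-15,0,0,0],
    [0,0,-15,0,0,0],
    [0,0,-15,0,0,0],
    [0,0,-15,0,0,0],
    [0,0,-15,0,0,0],
    [0,0,-15,0,0,0],
  ],
)

```text
clock: 6.7
position: [0.4947, 0.2478, 0.3725]
tool_rot: [2.772, 0.251, 1.792]
force: [0.4, -0.8, -2.0]
grip_width: 0.0194
```

```bash
python3 st.py; python3 - <<'E'
from h import *
f=grab('scene'); cv2.imwrite('pics/s2.png',cv2.resize(f['color'][40:240,200:420,::-1],(660,600)))
E
```

```text
6.7 [0.49470973 0.24778461 0.37253368] F.n -2.0582049107890543 [ 0.37280808 -0.80559606 -1.96949915] [ 0.26836923  0.56389479 -0.02645565] 0.01936143440026716 [-0.01  0.28 -0.96  1.83  0.74  1.13  0.58]
x,d,n mm [  0.6   1.5 126.2] turn [ -0.6   0.8 -60.4]
```

View pics/s2.png

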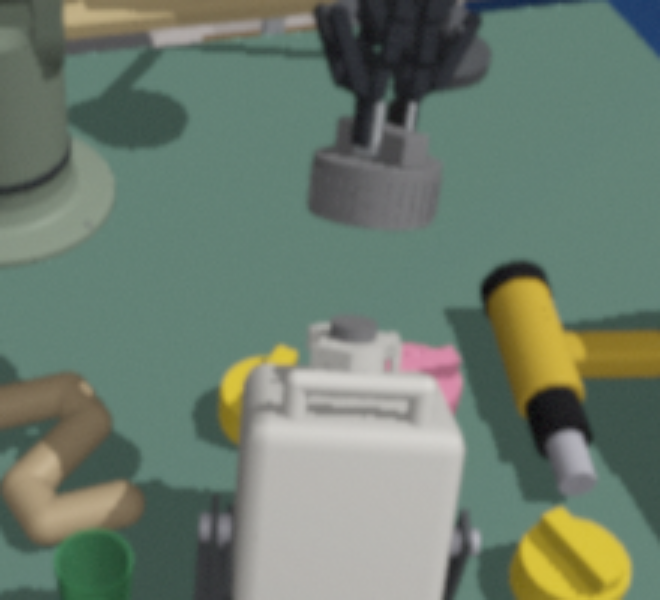

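The cap at crop (375,185) hangs square in the fingers, and the neck is bare at (350,330). Next I plan the carry to the tray.

```bash
python3 - <<'E'
from h import *
a=plan([.50,-.02,.40],down(.9),mm=40,deg=7); plan([*tray,.22],down(.35),p0=a[0],R0=a[1],mm=40,deg=7)
E
```

```text
[-29.1, -7.2, 2.1, 2.91, 0.42, 5.88],
[-29.7, -4.1, 2.1, 2.91, 0.42, 5.88],
[-30.0, -0.9, 2.1, 2.91, 0.42, 5.88],
[-29.9, 2.3, 1.8, 2.91, 0.42, 5.88],
[-29.5, 5.4, 1.4, 2.91, 0.42, 5.88],
[-28.8, 8.5, 0.8, 2.91, 0.42, 5.88],
[-27.8, 11.4, 0.1, 2.91, 0.42, 5.88],
[-26.5, 14.2, -0.7, 2.91, 0.42, 5.88],
[-24.9, 16.7, -1.7, 2.91, 0.42, 5.88],
9 rows
[-17.8, 23.8, 25.7, -0.0, -0.0, 4.5],
[-15.9, 25.1, 25.7, -0.0, -0.0, 4.5],
[-13.8, 26.3, 25.7, -0.0, -0.0, 4.5],
[-11.7, 27.3, 25.7, -0.0, -0.0, 4.5],
[-9.6, 28.1, 25.7, -0.0, -0.0, 4.5],
[-7.3, 28.8, 25.7, -0.0, -0.0, 4.5],
[-5.0, 29.3, 25.7, -0.0, -0.0, 4.5],
7 rows
```

arm_command(
  targets=[
    [-20,-7,2,2.9,0.4,5.9],
    [-29,-4,2,2.9,0.4,5.9],
    [-30,-1,2,2.9,0.4,5.9],
    [-30,2,2,2.9,0.4,5.9],
    [-30,5,1,2.9,0.4,5.9],
    [-29,8,1,2.9,0.4,5.9],
    [-28,11,0,2.9,0.4,5.9],
    [-27,14,-1,2.9,0.4,5.9],
  ],
)

```text
clock: 7.55
position: [0.4909, 0.0161, 0.3984]
tool_rot: [3.101, 0.002, 0.981]
force: [1.3, -0.0, -2.2]
grip_width: 0.0193
```

```bash
python3 - <<'E'
from h import *
p,R,s=cur(); print(p,s['tool_rot'],s['qpos'],s['force'],s['grip_width']); plan([*tray,.22],down(.35),mm=38,deg=7)
E
```

```text
[0.49089456 0.0160963  0.39839864] [3.10098566e+00 1.98719930e-03 9.81048526e-01] [ 0.47986402  0.21351658 -0.77517219  1.71835867  0.19104855  1.25015671
  0.64047823] [ 1.25245617 -0.03886215 -2.24173093] 0.019326807799784695
[-20.3, 22.0, 23.3, 0.29, -0.08, 4.52],
[-18.4, 23.7, 23.2, 0.29, -0.08, 4.52],
[-16.5, 25.1, 23.1, 0.29, -0.08, 4.52],
[-14.4, 26.5, 23.0, 0.29, -0.08, 4.52],
[-12.2, 27.6, 22.8, 0.29, -0.08, 4.52],
[-10.0, 28.6, 22.7, 0.29, -0.08, 4.52],
[-7.7, 29.4, 22.6, 0.29, -0.08, 4.52],
[-5.3, 30.1, 22.4, 0.29, -0.08, 4.52],
8 rows
```

arm_command(
  targets=[
    [-20,22,23,0.3,0,4.5],
    [-18,24,23,0.3,0,4.5],
    [-16,25,23,0.3,0,4.5],
    [-14,26,23,0.3,0,4.5],
    [-12,28,23,0.3,0,4.5],
    [-10,29,23,0.3,0,4.5],
    [-8,28,22,0.3,0,4.5],
    [-4,22,18,0.2,0,3],
  ],
)

```text
clock: 8.35
position: [0.5515, -0.2237, 0.2218]
tool_rot: [-3.14, -0.014, 0.348]
force: [0.3, -0.7, -1.7]
grip_width: 0.0199
```

```bash
python3 - <<'E'
from h import *
p,R,s=cur(); print(s['clock'],p,s['tool_rot'],s['force'],s['grip_width']); plan([*tray,.12],down(.35),mm=30)
f=grab('scene'); cv2.imwrite('pics/s3.png',cv2.resize(f['color'][120:300,60:260,::-1],(660,594)))
P=pts(f); g=f['color'].astype(int); 
hsv=cv2.cvtColor(f['color'],cv2.COLOR_RGB2HSV); e=P-p
m=(np.hypot(e[...,0],e[...,1])<.05)&(e[...,2]<-.012)&(e[...,2]>-.08)
s=e[m]; k=abs(s[:,2]+.02)<.012; q=s[k]; print(len(s),len(q)); c=q.mean(0); print(c,np.linalg.svd(q-c)[2][2],np.histogram(s[:,2],12))
E
```

```text
8.35 [ 0.55148366 -0.22366443  0.22175676] [-3.13959873 -0.01363644  0.34783594] [ 0.28922455 -0.69461848 -1.68100812] 0.019892486595769858
[0.2, -0.4, 25.4, -0.03, -0.2, -0.03],
[0.3, -0.5, 25.4, -0.03, -0.2, -0.03],
[0.4, -0.5, 25.4, -0.03, -0.2, -0.03],
[0.5, -0.5, 25.4, -0.03, -0.2, -0.03],
4 rows
1032 684
[ 0.02385735  0.00799996 -0.02078689] [7.83243619e-02 3.98582800e-04 9.96927849e-01] (array([ 34,  45,  51,  55,  48,  52,  57,  60,  68, 162, 359,  41]), array([-0.06112646, -0.0570341 , -0.05294174, -0.04884938, -0.04475702,
       -0.04066465, -0.03657229, -0.03247993, -0.02838757, -0.02429521,
       -0.02020285, -0.01611049, -0.01201813]))
```

View pics/s3.png

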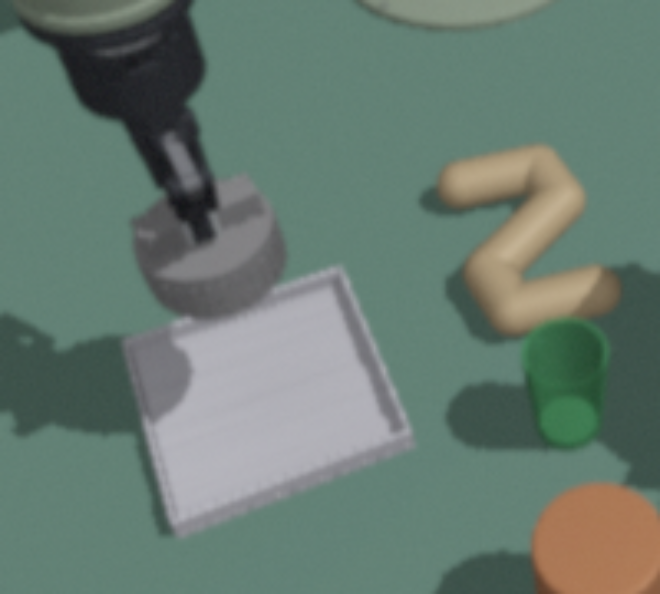

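The cap is held bar-up above the tray (crop (210,250)), and the bystanders are untouched. Its top is about 19 mm below the TCP, so the rim should touch at a TCP height of about 65 mm.

arm_command(
  targets=[
    [0,0,25,0,-0.4,0],
    [0.5,-1,28,0,-0.4,0],
    [1,-1,28,0,0,0],
    [1,-1,28,0,0,0],
    [1,-1,18,0,0,0],
    [0,0,10,0,0,0],
    [0,0,0,0,0,0],
  ],
)

```text
clock: 9.1
position: [0.5527, -0.2243, 0.0759]
tool_rot: [-3.138, 0.005, 0.339]
force: [-0.6, -0.4, -1.9]
grip_width: 0.0193
```

```bash
python3 - <<'E'
from h import *
p,R,s=cur(); print(s['clock'],p,s['tool_rot'],s['force'],s['grip_width']); plan([*tray,.067],down(.35),mm=3)
f=grab('scene'); P=pts(f); e=P-p
m=(np.hypot(e[...,0],e[...,1])<.044)&(abs(e[...,2]+.019)<.005); q=e[m]; c=np.median(q,0)
A=np.c_[q[:,:2],np.ones(len(q))]; w=np.linalg.lstsq(A,q[:,2],rcond=None)[0]; print(len(q),w)
E
```

```text
9.1 [ 0.55269463 -0.22434476  0.07589647] [-3.13816091  0.00466799  0.33850822] [-0.60438643 -0.38672865 -1.89920333] 0.01929550837164939
[0.4, -0.8, 2.2, -0.05, 0.07, -0.16],
[0.4, -0.8, 2.2, -0.05, 0.07, -0.16],
[0.4, -0.8, 2.2, -0.05, 0.07, -0.16],
[0.4, -0.8, 2.2, -0.05, 0.07, -0.16],
4 rows
356 [-0.00992793  0.02749111 -0.01972691]
```

Tilt is about 1.5°. I'll finish the descent slowly.

arm_command(
  targets=[
    [0.5,-0.8,2.5,0,0,0],
    [0.5,-0.8,2.5,0,0,0],
    [0,0,2,0,0,0],
    [0,0,1,0,0,0],
    [0,0,1,0,0,0],
  ],
)

```text
clock: 9.65
position: [0.5553, -0.2234, 0.0707]
tool_rot: [3.141, 0.0, 0.338]
force: [0.3, 0.9, -2.8]
grip_width: 0.0193
```

```bash
python3 st.py
```

```text
9.65 [ 0.55525128 -0.22336374  0.07065301] F.n -2.5035512892536174 [ 0.26956335  0.87377834 -2.7949865 ] [-0.01572893  0.0005011  -0.01582107] 0.019267717462091948 [ 0.56  0.74 -0.4   1.78  0.42  0.71  0.26]
x,d,n mm [-347.4 -239.1 -245.1] turn [ 20.3 -14.8  25. ]
```

arm_command(
  targets=[
    [0,0,2,0,0,0],
    [0,0,2,0,0,0],
    [0,0,1,0,0,0],
  ],
)

```text
clock: 9.95
position: [0.5553, -0.2235, 0.0655]
tool_rot: [3.141, -0.0, 0.338]
force: [-0.3, 0.6, -1.0]
grip_width: 0.0194
```

arm_command(
  targets=[
    [0,0,1,0,0,0],
    [0,0,1,0,0,0],
    [0,0,0,0,0,0],
  ],
)

```text
clock: 10.25
position: [0.5555, -0.2232, 0.0652]
tool_rot: [3.14, 0.0, 0.338]
force: [-1.9, -2.1, -0.5]
grip_width: 0.0194
```

arm_command(
  targets=[
    [0,0,1,0,0,0],
    [0,0,0.5,0,0,0],
  ],
)

```text
clock: 10.45
position: [0.5557, -0.223, 0.065]
tool_rot: [3.139, 0.0, 0.338]
force: [-4.8, 1.4, 10.7]
grip_width: 0.0197
```

arm_command(
  targets=[
    [0,0,0,0,0,0],
    [0,0,0,0,0,0],
    [0,0,0,0,0,0],
    [0,0,0,0,0,0],
    [0,0,0,0,0,0],
    [0,0,0,0,0,0],
    [0,0,0,0,0,0],
    [0,0,0,0,0,0],
  ],
  grip=100,
  grip_force=20,
)

```text
clock: 11.25
position: [0.5562, -0.223, 0.065]
tool_rot: [3.139, -0.001, 0.338]
force: [0.3, -0.1, -0.4]
grip_width: 0.0856
```

arm_command(
  targets=[
    [0,0,-10,0,0,0],
    [0,0,-20,0,0,0],
    [0,0,-30,0,0,0],
    [0,0,-40,0,0,0],
    [0,0,-40,0,0,0],
    [0,0,0,0,0,0],
  ],
)

```text
clock: 11.85
position: [0.5556, -0.2218, 0.213]
tool_rot: [3.14, -0.0, 0.339]
force: [0.5, 0.1, -0.4]
grip_width: 0.0852
```

```bash
python3 - <<'E'
from h import *
p,R,s=cur(); print(s['clock'],p,s['force'],s['grip_width'])
f=grab('scene'); P=pts(f).reshape(-1,3); cv2.imwrite('pics/s4.png',cv2.resize(f['color'][120:360,60:380,::-1],(800,600)))
e=P-[*tray,0]; r=np.hypot(e[:,0],e[:,1])
t=e[(r<.08)&(abs(e[:,2]-.046)<.006)]; b=e[(r<.08)&(abs(e[:,2]-.068)<.006)]
w=np.linalg.lstsq(np.c_[t[:,:2],np.ones(len(t))],t[:,2],rcond=None)[0]
c,rad=cv2.minEnclosingCircle(t[:,:2].astype(np.float32)); print('top',len(t),c,rad,w); print('bar',len(b),np.median(b[:,2]) if len(b) else 0, cv2.minAreaRect(b[:,:2].astype(np.float32)))
E
```

```text
11.85 [ 0.55555078 -0.22184387  0.21297735] [ 0.47608615  0.13510472 -0.44278446] 0.08523719329615867
top 545 (0.003899536095559597, -0.0008309687837027013) 0.04710640758275986 [-0.00179231 -0.00598696  0.04465325]
bar 264 0.06603908166527453 ((0.00447392463684082, 0.00048765167593955994), (0.024280032142996788, 0.07972364127635956), 19.688486099243164)
```

View pics/s4.png

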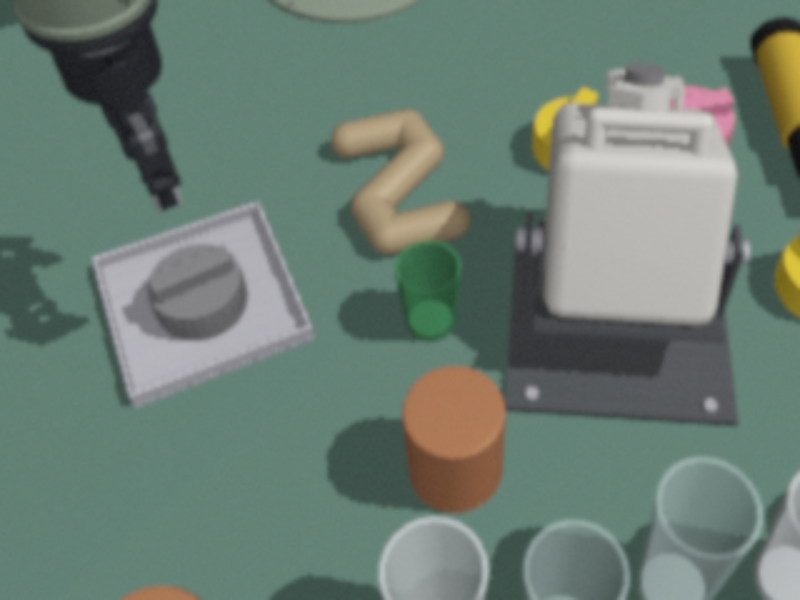

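The cap stands level in the tray at (197,290), bar up. The gripper is clear above it and the bystanders stand where they were.

```bash
python3 -c "
from h import *
print(bot.job_done())"
```

```text
the job is handed in; nothing more can be done
None
```

The jug is open and the cap stands in the tray. I handed the job in at about 12 s of the 45 s allowed; handing in reports no verdict.

- **Opening:** I gripped the bar and pressed the cap down its axis with about 11–13 N. By force and travel that is roughly 7–10 mm. Held pressed, the tool turned 60° counter-clockwise, and the cap then lifted off freely.
- **Placing:** I set the cap down in the tray with a light touch, about 11 N at most, then let go and backed off 15 cm.
- **Last checks:** The cap's centre is about 4 mm from the tray's centre and its top is level to under 0.5°. The bar is up and the gripper is open and clear. In the last picture the tumbler, clay cylinder and sand form stand where they were.
- **Disagreements:** The tool drifted about 3 mm sideways while turning. One early depth fit showed the held cap tilted 4.5°, but the next showed about 1.5° and the final one shows it level.

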